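Drift the strap into line and bolt it

TASK

The strap's free end has swung off, so its bolt hole no longer lines up with the hole in the fixture bed: push the tapered drift down through both holes until its collar rests on the strap, levering them into line. Then take the drift out and put it back in a hole of the rack, push the bolt down through both holes until its flange lies on the strap, and slide the forked keeper fully home over the flange. Leave the two bottles standing where they are.

Things in the scene. Friction and masses are not known exactly. Their poses are not given: they have to be found in the camera images.
- bed: Fixture bed, fixed: grey block 64 mm wide (its x), y from -130 to +146 mm plus a low 22 mm lug at each end, 55 mm high. Origin on the bench, exactly under the bolt hole; z up. The hole is vertical, 19 mm across, right through at x = y = 0. The strap's pivot (head to 77 mm above the bench) is at y = +110 mm; the keeper runs on the y < 0 side between cheeks that reach 81 mm above the bench.
- bed_hole (a point): Centre of the mouth of the bed's bolt hole, on the top of the bed, 55 mm above the bench, under the strap.
- strap_hole (a point): Centre of the mouth of the strap's bolt hole, on the strap's top face, 65 mm above the bench. The strap is a flat steel bar 46 mm wide and 10 mm thick lying on the bed, turning on the pivot bolt 110 mm from this hole; the hole is 19 mm across. At the start it is 7 to 9 mm off the bed's hole toward the bed's +x, so the two holes still overlap by 10 to 12 mm.
- strap (a joint): Angle of the strap about its pivot (rad): 0 = holes in line; positive = the strap's hole is off toward the bed's +x (110 mm x angle). It turns stiffly (about 3 N at the hole) and stays where it is left.
- keeper_slide (a joint): Travel of the forked keeper along the bed's +y (m): 0 = drawn back, 0.038 = fully home (stop), its two prongs then straddling the bolt's head, 2 mm above the bolt's flange. About 1.5 N friction; stays where it is left. When drawn back (up to 0.010) it is clear of the hole. The prongs are 28 mm apart inside, 7 mm thick, underside 73.5 mm above the bench; a bolt whose flange is not down on the strap blocks it.
- keeper_grip (a point): Centre of the keeper's upright black grip block, 22 mm wide (bed's x), 16 mm along the bed's y, its top 17 mm above this point (112.5 mm above the bench); this point is 95.5 mm above the bench and lies 100 mm from the bed's hole axis toward the bed's -y when the keeper travel is 0 (62 mm when home).
- rack: Small wooden rack, fixed to the bench: a plate 70 mm (its x) by 170 mm (its y), 14 mm thick, top 66 mm above the bench, on two end legs. Two vertical through holes 20 mm across at y = -45 and +45 mm; drift and bolt hang in them by collar and flange. Origin on the bench under its centre.
- rack_hole0 (a point): Mouth of the rack's hole at its y = -45 mm, on the plate's top face.
- rack_hole1 (a point): Mouth of the rack's hole at its y = +45 mm, on the plate's top face.
- drift: Tapered drift, steel, 134 mm long: the taller of the two things in the rack. Origin at the nose tip, z up along its axis. Nose 5 mm across, widening evenly to 18 mm at 38 mm, straight to 58 mm; collar 30 mm across from 58 to 64 mm; round dark handle 21 mm across from 64 to 122 mm; cap 27 mm across to 134 mm. 0.22 kg. Fully in, the collar rests on the strap and the nose is 7 mm above the bench. In the rack the nose is 8 mm above the bench.
- bolt: Bolt, steel, 98 mm long: the shorter thing in the rack, with the wide flange. Origin at the shank's tip, z up along its axis. Shank 15.5 mm across, 52 mm long (narrowing to 12.5 mm over the last 2 mm at the tip); flange 40 mm across from 52 to 58 mm; round head 21 mm across from 58 to 98 mm. 0.18 kg. Fully in, the tip is 13 mm above the bench; in the rack 14 mm.
- bottle_clean: White bottle with a blue cap, 38 mm across, 105 mm tall, standing; origin under its base. Leave it.
- bottle_oil: Small yellow bottle with a black cap, 27 mm across, 72 mm tall, standing; origin under its base. Leave it.
Mind the look-alikes: they are no part of the job. Leave any red look-alike of the bolt alone.

How it is judged:
By the outcome, as a careful person would: the job done as asked, in the order asked, and still so for the second after the job is handed in, with the robot touching nothing.
It also fails if it takes over 72 s, if anything falls off the work surface, if the arm or the gripper's body presses on something with over 40 N, if the wrist force passes 120 N, or if a joint passes its speed limit or range.

ROBOT

A 6-joint arm with a two-finger parallel gripper is mounted at the origin on a cart in front of the work surface, level with it; the furniture and walls round the work are solid. World frame = base frame: x ahead of the robot, y to its left, z up, the work surface at z = 0. Lengths are in m, angles in rad, forces in N, time in s.
With the tool pointing down it reaches from about 0.35 to 0.975 m from the base axis. Payload 4.9 kg.
Tool frame: the origin (TCP) lies at the very end of the fingers, on their centre line; the grasp point (between the pads) lies 19 mm behind it; z points along the fingers, y is the line along which they close (so a half turn about z gives the same grasp; the last joint's range is limited). The gripper opens to 85 mm and grips with 20 to 120 N. Pads are 22 mm wide; open, the fingers measure 114 mm over their backs; the gripper's body (76 mm by 85 mm) begins 54 mm behind the grasp point. The pads swing forward as they close: fully open they stand 13 mm farther back than shut.
Start: joints at [-1.382, 0.053, 1.613, -0, 1.476, -0.119], TCP at [0.189, -0.596, 0.231] pointing down, gripper open.
Joint ranges: [-3.01, 3.01], [-1.01, 2.22], [0.06, 2.58], [-1.02, 4.17], [0.09, 2.62], [-3.14, 3.14]. Speed limits (rad/s): [2.57, 2.57, 3.14, 3.14, 3.14, 3.14].

INTERFACE

Orientations are given as a 3x3 rotation matrix whose columns are the frame's x, y, z axes.
In Python, from bench import telemetry, eyes, finish_job gives the robot as it stands.
- The arm moves only by the tool jog_arm, never from a script. Its argument "deltas" is a list of rows, each a list of 7 numbers: the shift along the tool's x, y, z in mm, then the turn, a rotation vector about the tool's x, y, z in degrees, then the opening, from 0 (shut) to 1 (fully open). In form: [[x, y, z, rx, ry, rz, gripper], ...]. A call has 1 to 8 rows; each row is the pose to reach, as a shift and turn from the pose commanded when the call began, along the tool's axes at that moment; what a row does not reach only later rows make up. A row lasts 1/10 s, in which the tool goes at most 50 mm and 8.59 degrees, less where a joint would pass 70% of its speed; a pose out of reach is approached as far as the arm can. A call with a gripper value outside its range is refused whole. The fingers move at their own pace and stop on an object; "squeeze" is the grip in N (left out, the last holds). Time passes only in rows, so rows that repeat a pose let the fingers close. It gives the time, the measured TCP pose, the force, the opening and the grip force at its end, in the units of the state.
- telemetry.get_obs(): the state, without advancing time (a new reading comes with each control period).
- eyes.read_camera(name): name is "scene" or "top" or "wrist"; returns a dict with "color" (400x640x3 uint8, red, green, blue), "K" (3x3 intrinsics, pixels), "extrinsics" (4x4, takes a point from camera to world coordinates). Camera axes: x right, y down, z forward; pixel columns grow to the right and rows downward; lengths in m; the calibration is good to about 2 mm. A picture is of the moment at which its call begins. There is no depth.
- finish_job(): hands the job in; it is judged then, once.
The state is a dict: "time_s": time; "joint_positions": joint angles; "joint_velocities": joint speeds; "joint_torque": joint torques, N m; "position": TCP position; "eef_rot": TCP orientation; "force": force on the tool from outside, world axes, zero at the start; "ft_torque": the same for the moment, N m; "finger_gap": finger opening in m; "gripper_force": force on a finger pad.
Only numpy, scipy, OpenCV 4.12 (cv2) and the standard library are available. Lean on these libraries where they do the work, as an engineer would, in place of code of your own. Each camera call takes 0.05 s, during which the arm holds its last target. There are 200 camera calls.

## Working session

There is one attempt and no reset: what is moved stays moved. The work goes in short steps, Python scripts to look and compute and a tool call to move; the robot and the scene stay as the last step left them, time stands still between calls to the robot, and variables do not carry over. Pictures are saved under pics/ and viewed, at most 10 in all, crops included, and the job is handed in when it is done.

Besides the shell and the picture viewer there is one more tool, called after "Call:" by a JSON object that holds its "op" and its "data". jog_arm: Moves the arm, as the interface text tells. Its arguments: {"type":"object","properties":{"deltas":{"type":"array"},"squeeze":{"type":"number"}},"required":["deltas"]}

```bash
mkdir -p pics
cat > h.py <<'E'
import numpy as np, cv2
from bench import telemetry, eyes
def cam(n):
    d=eyes.read_camera(n); return d
def save(d,f,crop=None,s=1):
    im=cv2.cvtColor(d["color"],cv2.COLOR_RGB2BGR)
    if crop: a,b,c,e=crop; im=im[b:e,a:c]
    if s!=1: im=cv2.resize(im,None,fx=s,fy=s,interpolation=cv2.INTER_CUBIC)
    cv2.imwrite("pics/"+f,im)
def ray(d,u,v):
    E=np.array(d["extrinsics"]);K=np.array(d["K"])
    r=E[:3,:3]@np.linalg.solve(K,[u,v,1.]); return E[:3,3],r
def onz(d,u,v,z):
    o,r=ray(d,u,v); return o+r*(z-o[2])/r[2]
def proj(d,p):
    E=np.array(d["extrinsics"]);K=np.array(d["K"])
    q=K@(E[:3,:3].T@(np.array(p)-E[:3,3])); return q[:2]/q[2]
E
python3 - <<'E'
from h import *
import pickle
a=cam("top");b=cam("scene");w=cam("wrist")
pickle.dump((a,b,w),open("im0.pkl","wb"))
save(a,"top0.png");save(b,"scene0.png")
for d in (a,b,w): print(np.round(d["extrinsics"],3).tolist(),np.round(d["K"],0).tolist())
o=telemetry.get_obs();print(o["time_s"],o["position"],np.round(o["eef_rot"],3),o["finger_gap"])
E
```

```text
[[0.029, -0.997, 0.065, 0.498], [-0.999, -0.03, -0.011, -0.007], [0.013, -0.064, -0.998, 0.942], [0.0, 0.0, 0.0, 1.0]] [[370.0, 0.0, 316.0], [0.0, 370.0, 194.0], [0.0, 0.0, 1.0]]
[[0.917, -0.27, 0.293, 0.192], [-0.398, -0.603, 0.691, -0.784], [-0.011, -0.751, -0.66, 0.863], [0.0, 0.0, 0.0, 1.0]] [[483.0, 0.0, 324.0], [0.0, 483.0, 200.0], [0.0, 0.0, 1.0]]
[[0.304, -0.91, -0.282, 0.261], [-0.953, -0.291, -0.088, -0.572], [-0.002, 0.296, -0.955, 0.373], [0.0, 0.0, 0.0, 1.0]] [[281.0, 0.0, 320.0], [0.0, 281.0, 201.0], [0.0, 0.0, 1.0]]
0.15 [ 0.18925693 -0.5951609   0.23036114] [[ 0.953  0.303 -0.   ]
 [ 0.303 -0.953  0.002]
 [ 0.    -0.002 -1.   ]] 0.0854269451179522
```

View pics/top0.png

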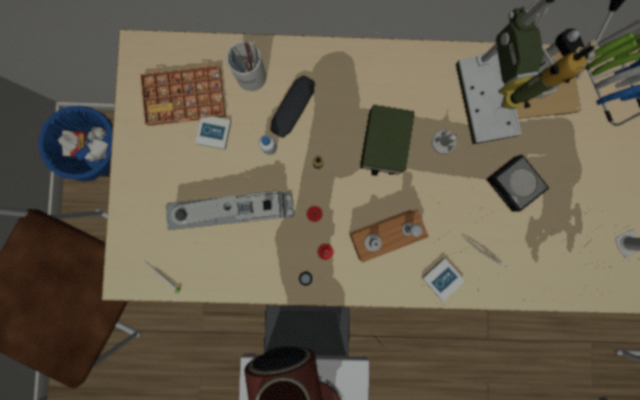

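View pics/scene0.png

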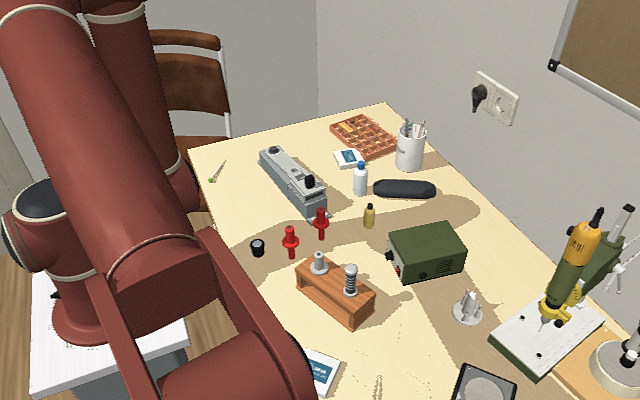

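The top view shows the bed at (167–293, 195–228), with its pivot at (181,214) and the black keeper grip at (267,205). The rack is around (390,236), and the items in it stand at (373,242) and (412,229). The red look-alikes at (315,213) and (326,252) are loose and must be left alone. The bottles are at (267,144) and (318,162). In the scene view the rack items are at (318,262), the short wide-flanged one, and (351,278), the taller one. I'll enlarge to confirm which is which.

Run:
```python
from h import *
import pickle
a,b,w=pickle.load(open("im0.pkl","rb"))
f=lambda d,c,s:cv2.resize(cv2.cvtColor(d["color"],cv2.COLOR_RGB2BGR)[c[1]:c[3],c[0]:c[2]],(s[0],s[1]),interpolation=cv2.INTER_CUBIC)
t1=f(a,(160,185,300,235),(784,280))
t2=f(a,(345,205,435,265),(392,262)); t3=f(b,(280,235,400,315),(392,262))
cv2.imwrite("pics/c1.png",np.vstack([t1,np.hstack([t2,t3])]))
```

```text
(no output)
```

View pics/c1.png

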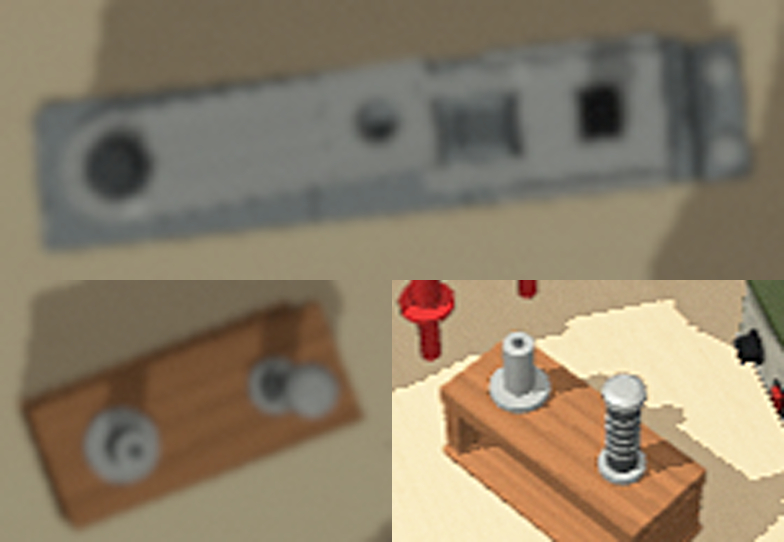

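In the crop, the gray wide-flanged short item on the left of the rack is the bolt, at top-view px (373,243). The tall ribbed one with a cap is the drift, with its cap at (416.6,230.5) and collar at (407,229). The strap hole is at (227,206.4), the pivot at (181,214) and the grip at (267,204.6).

Run:
```python
from h import *
import pickle
a,b,w=pickle.load(open("im0.pkl","rb"))
P=dict(strap=(227.1,206.4,.065),pivot=(181.1,214.1,.077),grip=(267.1,204.6,.1125),bolt=(373,243.1,.072),bolttop=(374.5,244,.112),collar=(407,228.9,.072),cap=(416.6,230.5,.142))
W={k:onz(a,*v) for k,v in P.items()}
for k in W: print(k,np.round(W[k],4), np.round(proj(b,W[k]),1))
d=W['pivot']-W['grip'];d[2]=0;L=np.linalg.norm(d);d/=L
print("pivot-grip",L,"yaw",np.degrees(np.arctan2(-d[0],d[1])))
o=W['pivot'][:2]-.110*d[:2];print("bedorigin",o,"bed x",[d[1],-d[0]],"strap off",(W['strap'][:2]-o)@[d[1],-d[0]],(W['strap'][:2]-o)@d[:2])
r=W['bolt']-(W['collar']+W['cap'])/2;print("rack",np.linalg.norm(r[:2]),np.degrees(np.arctan2(-r[0],r[1])))
for k,(u,v) in dict(bot1=(267,144),bot2=(318,162)).items(): print(k,onz(a,u,v,.05))
```

```text
strap [0.5194 0.1932 0.065 ] [294.  170.3]
pivot [0.4981 0.2963 0.077 ] [273.6 148.2]
grip [0.5249 0.0932 0.1125] [309.4 177.1]
bolt [ 0.4433 -0.1528  0.072 ] [318.1 267.4]
bolttop [ 0.4439 -0.1495  0.112 ] [317.4 253.6]
collar [ 0.4787 -0.2323  0.072 ] [349.2 289.2]
cap [ 0.4774 -0.235   0.142 ] [350.1 267.8]
pivot-grip 0.20482034735908308 yaw 7.522629198803079
bedorigin [0.51245852 0.18725279] bed x [np.float64(0.9913932322029205), np.float64(0.13091775716932408)] strap off 0.007623655797483962 0.0050224987665985505
rack 0.08799046421766504 23.28346090575274
bot1 [0.67434734 0.1065807  0.05      ]
bot2 [ 0.63403119 -0.01882452  0.05      ]
```

Call:
{"op": "jog_arm", "data": {"deltas": [[385, -257, 0, 0, 0, -80, 1], [385, -257, 0, 0, 0, -80, 1], [385, -257, 0, 0, 0, -80, 1], [385, -257, 0, 0, 0, -80, 1], [385, -257, 0, 0, 0, -80, 1], [385, -257, 0, 0, 0, -80, 1], [385, -257, 0, 0, 0, -80, 1], [385, -257, 0, 0, 0, -80, 1]]}}

```text
time_s: 0.95
position: [0.4399, -0.2813, 0.2312]
eef_rot: [[0.057, 0.998, 0.0], [0.998, -0.057, -0.0], [-0.0, 0.0, -1.0]]
force: [0.4, -0.7, -0.9]
finger_gap: 0.0852
gripper_force: 0.0
```

```bash
cat >> h.py <<'E'
def to(p,psi=None):
    "tool-frame delta (mm, deg) from measured pose to world p with tool x yaw psi"
    o=telemetry.get_obs();R=np.array(o["eef_rot"]);q=np.array(o["position"])
    y=np.degrees(np.arctan2(R[1,0],R[0,0]))
    rv=0
    if psi is not None:
        c,s=np.cos(np.radians(psi)),np.sin(np.radians(psi))
        G=np.array([[c,s,0],[s,-c,0],[0,0,-1.]])
        rv=np.degrees(cv2.Rodrigues(R.T@G)[0].ravel())
    print("t",round(o["time_s"],2),"pos",np.round(q,4),"yaw",round(y,1),"delta",np.round(1000*R.T@(np.array(p)-q),1),"rv",np.round(rv,1),"F",np.round(o["force"],1),"gap",round(o["finger_gap"],4))
E
python3 -c "
from h import *
to((.478,-.2335,.23),97.5)"
```

```text
t 0.95 pos [ 0.4399 -0.2813  0.2312] yaw 86.7 delta [49.9 35.3  1.2] rv [  0.    0.  -10.8] F [ 0.4 -0.7 -0.9] gap 0.0852
```

Call:
{"op": "jog_arm", "data": {"deltas": [[47, 34, 0, 0, 0, -10, 1], [47, 34, 0, 0, 0, -10, 1], [47, 34, 0, 0, 0, -10, 1], [47, 34, 0, 0, 0, -10, 1]]}}

```text
time_s: 1.35
position: [0.4754, -0.239, 0.231]
eef_rot: [[-0.11, 0.994, -0.001], [0.994, 0.11, -0.0], [-0.0, -0.001, -1.0]]
force: [0.4, 0.2, 0.2]
finger_gap: 0.0852
gripper_force: 0.0
```

```bash
python3 -c "
from h import *
import pickle
to((.478,-.2335,.23),97.5)
w=cam('wrist');pickle.dump(w,open('w1.pkl','wb'));save(w,'w1.png')
print(proj(w,(.4775,-.235,.142)),proj(w,(.4787,-.2323,.072)))"
```

```text
t 1.35 pos [ 0.4754 -0.239   0.231 ] yaw 96.3 delta [5.2 3.1 1. ] rv [-0.   0.  -1.2] F [0.4 0.2 0.2] gap 0.0852
[322.82276578 201.69892276] [323.6489319  180.65932049]
```

View pics/w1.png

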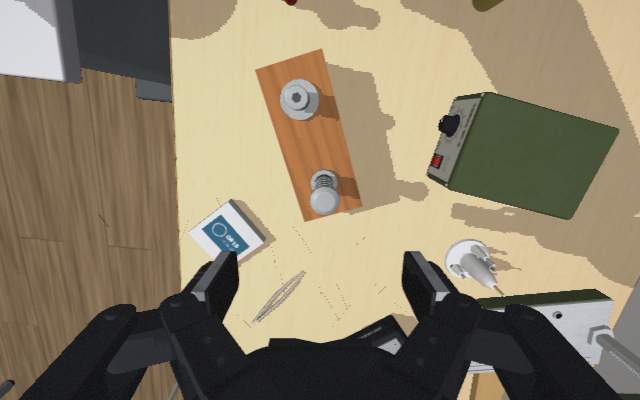

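The wrist view shows the drift's cap at (325,200), as predicted within 2 px, and the bolt's head top at (297,97). The way down is clear.

```bash
python3 -c "
from h import *
import pickle
w=pickle.load(open('w1.pkl','rb'))
d=onz(w,325,200.5,.142);b=onz(w,297,97.5,.112);f=onz(w,300,100,.072);print(d,b,f)
to((d[0],d[1],.092),97.5)"
```

```text
[ 0.47924467 -0.23371303  0.142     ] [ 0.44539899 -0.15176111  0.112     ] [ 0.44527568 -0.15194898  0.072     ]
t 1.4 pos [ 0.4752 -0.2395  0.2311] yaw 96.2 delta [  5.3   4.7 139.1] rv [-0.   0.  -1.3] F [ 1.6 -0.4  0.1] gap 0.0855
```

Call:
{"op": "jog_arm", "data": {"deltas": [[5, 5, 40, 0, 0, -1, 1], [5, 5, 80, 0, 0, -1, 1], [5, 5, 115, 0, 0, -1, 1], [5, 5, 139, 0, 0, -1, 1], [5, 5, 139, 0, 0, -1, 1], [5, 5, 139, 0, 0, -1, 0], [5, 5, 139, 0, 0, -1, 0], [5, 5, 139, 0, 0, -1, 0]], "squeeze": 80}}

```text
time_s: 2.2
position: [0.4815, -0.2341, 0.0947]
eef_rot: [[-0.128, 0.992, 0.003], [0.992, 0.128, -0.002], [-0.003, 0.003, -1.0]]
force: [-0.6, 0.1, 0.5]
finger_gap: 0.0441
gripper_force: 0.0
```

Call:
{"op": "jog_arm", "data": {"deltas": [[0, 0, 0, 0, 0, 0, 0], [0, 0, 0, 0, 0, 0, 0], [0, 0, 0, 0, 0, 0, 0]]}}

```text
time_s: 2.5
position: [0.4805, -0.2335, 0.0937]
eef_rot: [[-0.129, 0.992, -0.0], [0.992, 0.129, -0.002], [-0.002, -0.0, -1.0]]
force: [-3.2, 0.2, 6.0]
finger_gap: 0.0211
gripper_force: 77.6
```

Call:
{"op": "jog_arm", "data": {"deltas": [[0, 0, -40, 0, 0, 0, 0], [0, 0, -80, 0, 0, 0, 0], [0, 0, -120, 0, 0, 0, 0], [30, 7, -130, 0, 0, 0, 0], [80, 20, -130, 0, 0, 0, 0], [130, 33, -130, 0, 0, 0, 0], [180, 45, -130, 0, 0, 0, 0], [230, 57, -130, 0, 0, 0, 0]]}}

```text
time_s: 3.3
position: [0.5062, -0.0014, 0.2217]
eef_rot: [[-0.128, 0.992, -0.0], [0.992, 0.128, 0.0], [0.001, -0.0, -1.0]]
force: [0.8, 0.2, -2.0]
finger_gap: 0.0207
gripper_force: 81.8
```

Call:
{"op": "jog_arm", "data": {"deltas": [[50, 12, 0, 0, 0, 0, 0], [95, 20, 0, 0, 0, 0, 0], [95, 20, 0, 0, 0, 0, 0], [95, 20, 0, 0, 0, 0, 0]]}}

```text
time_s: 3.7
position: [0.5138, 0.0944, 0.2215]
eef_rot: [[-0.132, 0.991, -0.001], [0.991, 0.132, -0.0], [-0.0, -0.001, -1.0]]
force: [0.8, -0.8, -2.8]
finger_gap: 0.021
gripper_force: 81.9
```

```bash
python3 -c "
from h import *
import pickle
to((.5195,.193,.23),97.5)
w=cam('wrist');pickle.dump(w,open('w2.pkl','wb'));save(w,'w2.png')
for p in [(.5194,.1932,.065),(.5125,.187,.055),(.498,.296,.077),(.525,.093,.1125)]:print(proj(w,p))"
```

```text
t 3.7 pos [0.5138 0.0944 0.2215] yaw 97.6 delta [97.  18.7 -8.5] rv [-0.1  0.   0.1] F [ 0.8 -0.8 -2.8] gap 0.021
[338.92736882  92.07207127]
[330.81914131  98.22046404]
[333.38939391 -41.64154299]
[331.68962342 202.14776463]
```

View pics/w2.png

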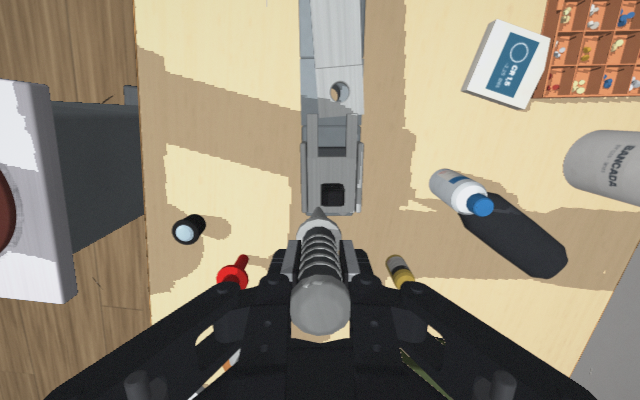

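The strap hole appears at (340,92), as predicted. The drift is upright in the fingers with its nose at about (318,208). I'll enlarge the hole and the nose.

```bash
python3 -c "
from h import *
import pickle
w=pickle.load(open('w2.pkl','rb'))
im=cv2.cvtColor(w['color'],cv2.COLOR_RGB2BGR)
a=cv2.resize(im[60:130,290:370],(480,420),interpolation=cv2.INTER_CUBIC)
b=cv2.resize(im[170:240,290:343],(318,420),interpolation=cv2.INTER_CUBIC)
cv2.imwrite('pics/c2.png',np.hstack([a,b]))"
```

```text
(no output)
```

View pics/c2.png

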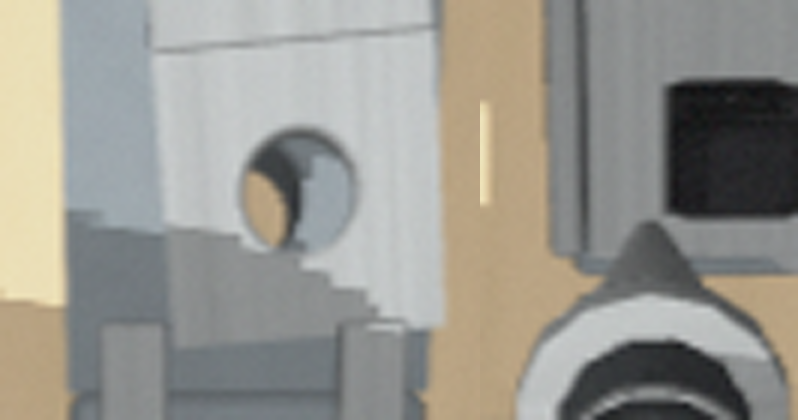

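```bash
python3 -c "
from h import *
import pickle
w=pickle.load(open('w2.pkl','rb'))
s=onz(w,339.7,91.2,.065);n=onz(w,318.7,209,.1358)
bx=np.array([.9914,.131]);by=np.array([-.131,.9914])
print('strap',s,'nose',n)
e=[onz(w,290+65/6,60+350/6.,.055),onz(w,290+428/6,60+350/6.,.055)];m=(e[0]+e[1])/2
print('bed edges',e,np.linalg.norm(e[0]-e[1]))
print('off from midline',(s-m)[:2]@bx)
print('x of bed hole right edge rel midline',(onz(w,290+300/6,91.2,.055)-m)[:2]@bx)
print('pivot rel midline',(np.array([.4981,.2963])-m[:2])@bx,'grip',(onz(w,332,195,.1125)-m)[:2]@bx)
o=telemetry.get_obs()
print('nose - tcp',n[:2]-o['position'][:2])
"
```

```text
strap [0.52003808 0.1941037  0.065     ] nose [0.51289836 0.09246922 0.1358    ]
bed edges [array([0.48397748, 0.16301487, 0.055     ]), array([0.54733395, 0.17152163, 0.055     ])] 0.06392500820430817
off from midline 0.007860118028367648
x of bed hole right edge rel midline 0.008806239866398618
pivot rel midline -0.0005015787195660472 grip -0.00027704167618793773
nose - tcp [-0.00100474 -0.00083522]
```

Call:
{"op": "jog_arm", "data": {"deltas": [[50, 8, 0, 0, 0, 0, 0], [99, 16, 0, 0, 0, 0, 0], [99, 16, 0, 0, 0, 0, 0], [99, 16, 30, 0, 0, 0, 0], [99, 16, 52, 0, 0, 0, 0], [99, 16, 52, 0, 0, 0, 0], [99, 16, 52, 0, 0, 0, 0]]}}

```text
time_s: 4.45
position: [0.5176, 0.1921, 0.1701]
eef_rot: [[-0.127, 0.992, -0.001], [0.992, 0.127, -0.0], [-0.0, -0.001, -1.0]]
force: [0.2, 0.1, -2.0]
finger_gap: 0.0206
gripper_force: 81.9
```

```bash
python3 -c "
from h import *
to((.5162,.1936,.15),97.5)
w=cam('wrist')
a=cv2.cvtColor(w['color'],cv2.COLOR_RGB2BGR)[150:260,270:370]
save(cam('scene'),'x.png')
cv2.imwrite('pics/c3.png',cv2.resize(a,None,fx=5,fy=5,interpolation=cv2.INTER_CUBIC))
print(proj(w,(.52,.1941,.065)))"
```

```text
t 4.45 pos [0.5176 0.1921 0.1701] yaw 97.3 delta [ 1.7 -1.1 20.1] rv [-0.1  0.  -0.2] F [ 0.2  0.1 -2. ] gap 0.0206
[322.88639171 198.68414768]
```

View pics/c3.png

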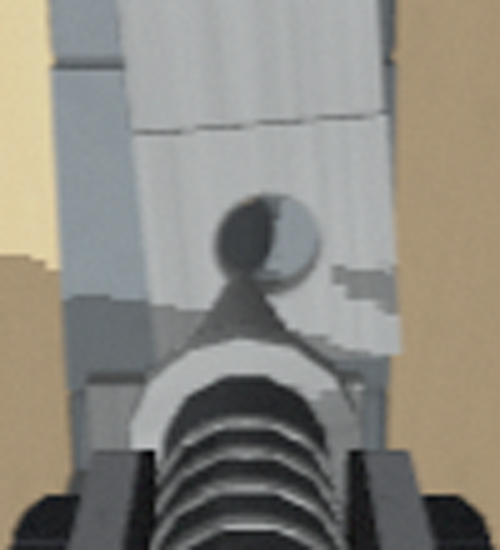

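The nose is just above the hole, at crop (246,280–295), with the strap hole centre at (269,240). I'll work out the offset.

```bash
python3 -c "
from h import *
w=cam('wrist')
n=onz(w,319.2,207.6,.0843);s=onz(w,323.8,198,.065)
bx=np.array([.9914,.131]);by=np.array([-.131,.9914])
d=(n-s)[:2];print(n,s,'nose rel strap: bx',d@bx,'by',d@by)"
```

```text
[0.51849213 0.19158333 0.0843    ] [0.52234258 0.19507698 0.065     ] nose rel strap: bx -0.004275009137823356 by -0.0029591944278175033
```

Call:
{"op": "jog_arm", "data": {"deltas": [[2, 0, 0, 0, 0, 0, 0], [2, 0, 10, 0, 0, 0, 0], [2, 0, 18, 0, 0, 0, 0], [2, 0, 26, 0, 0, 0, 0], [2, 0, 34, 0, 0, 0, 0], [2, 0, 38, 0, 0, 0, 0], [2, 0, 38, 0, 0, 0, 0]]}}

```text
time_s: 5.3
position: [0.5173, 0.1952, 0.1315]
eef_rot: [[-0.129, 0.992, -0.0], [0.992, 0.129, -0.0], [-0.0, -0.0, -1.0]]
force: [0.9, -0.1, -3.5]
finger_gap: 0.0209
gripper_force: 80.5
```

Call:
{"op": "jog_arm", "data": {"deltas": [[0, -1, 5, 0, 0, 0, 0], [0, -2, 10, 0, 0, 0, 0], [0, -3, 15, 0, 0, 0, 0], [0, -3.6, 19, 0, 0, 0, 0], [0, -3.6, 22, 0, 0, 0, 0], [0, -3.6, 22, 0, 0, 0, 0]]}}

```text
time_s: 5.9
position: [0.5132, 0.1947, 0.1095]
eef_rot: [[-0.129, 0.992, -0.001], [0.992, 0.129, -0.001], [-0.0, -0.001, -1.0]]
force: [2.6, -1.4, -2.3]
finger_gap: 0.0209
gripper_force: 79.9
```

Call:
{"op": "jog_arm", "data": {"deltas": [[0, 0, 3, 0, 0, 0, 0], [0, 0, 6, 0, 0, 0, 0], [0, 0, 8, 0, 0, 0, 0], [0, 0, 8, 0, 0, 0, 0]]}}

```text
time_s: 6.3
position: [0.5132, 0.1948, 0.1016]
eef_rot: [[-0.129, 0.992, -0.001], [0.992, 0.129, -0.0], [-0.0, -0.001, -1.0]]
force: [2.5, -1.0, -3.5]
finger_gap: 0.0207
gripper_force: 80.1
```

Call:
{"op": "jog_arm", "data": {"deltas": [[0, 0, 3, 0, 0, 0, 0], [0, 0, 6, 0, 0, 0, 0], [0, 0, 8, 0, 0, 0, 0], [0, 0, 9.5, 0, 0, 0, 0], [0, 0, 9.5, 0, 0, 0, 0]]}}

```text
time_s: 6.8
position: [0.5133, 0.1949, 0.0928]
eef_rot: [[-0.129, 0.992, -0.001], [0.992, 0.129, -0.0], [-0.0, -0.001, -1.0]]
force: [0.5, -0.9, 0.1]
finger_gap: 0.021
gripper_force: 81.9
```

Call:
{"op": "jog_arm", "data": {"deltas": [[0, 0, 1, 0, 0, 0, 0], [0, 0, 1.5, 0, 0, 0, 0], [0, 0, 1.5, 0, 0, 0, 0]]}}

```text
time_s: 7.1
position: [0.5135, 0.1949, 0.0927]
eef_rot: [[-0.129, 0.992, -0.001], [0.992, 0.129, -0.0], [-0.0, -0.001, -1.0]]
force: [-4.4, -2.8, 7.5]
finger_gap: 0.0209
gripper_force: 83.6
```

Call:
{"op": "jog_arm", "data": {"deltas": [[0, 0, -10, 0, 0, 0, 0], [0, 0, -30, 0, 0, 0, 0], [0, 0, -60, 0, 0, 0, 0], [0, 0, -100, 0, 0, 0, 0], [0, 0, -131, 0, 0, 0, 0], [-35, -8, -131, 0, 0, 0, 0], [-84, -17, -131, 0, 0, 0, 0], [-132, -27, -131, 0, 0, 0, 0]]}}

```text
time_s: 7.9
position: [0.5032, 0.0602, 0.2224]
eef_rot: [[-0.131, 0.991, -0.0], [0.991, 0.131, 0.001], [0.001, 0.0, -1.0]]
force: [0.4, -0.8, -2.8]
finger_gap: 0.0213
gripper_force: 81.9
```

Call:
{"op": "jog_arm", "data": {"deltas": [[-49, -10, 0, 0, 0, 0, 0], [-98, -20, 0, 0, 0, 0, 0], [-147, -31, 0, 0, 0, 0, 0], [-196, -41, 0, 0, 0, 0, 0], [-245, -51, 0, 0, 0, 0, 0], [-289, -61, 0, 0, 0, 0, 0], [-289, -61, 0, 0, 0, 0, 0], [-289, -61, 0, 0, 0, 0, 0]]}}

```text
time_s: 8.7
position: [0.4801, -0.234, 0.2217]
eef_rot: [[-0.127, 0.992, -0.001], [0.992, 0.127, 0.002], [0.002, -0.0, -1.0]]
force: [-0.4, 0.3, -2.8]
finger_gap: 0.021
gripper_force: 82.0
```

```bash
python3 -c "
from h import *
to((.4805,-.2335,.0937),97.4)
w=cam('wrist')
save(w,'w3.png',(200,60,440,240),3)
print(proj(w,(.4805,-.2335,.066)))"
```

```text
t 8.7 pos [ 0.4801 -0.234   0.2217] yaw 97.3 delta [  0.2   0.5 128. ] rv [-0.  -0.1 -0.1] F [-0.4  0.3 -2.8] gap 0.021
[320.3718967  186.91533742]
```

View pics/w3.png

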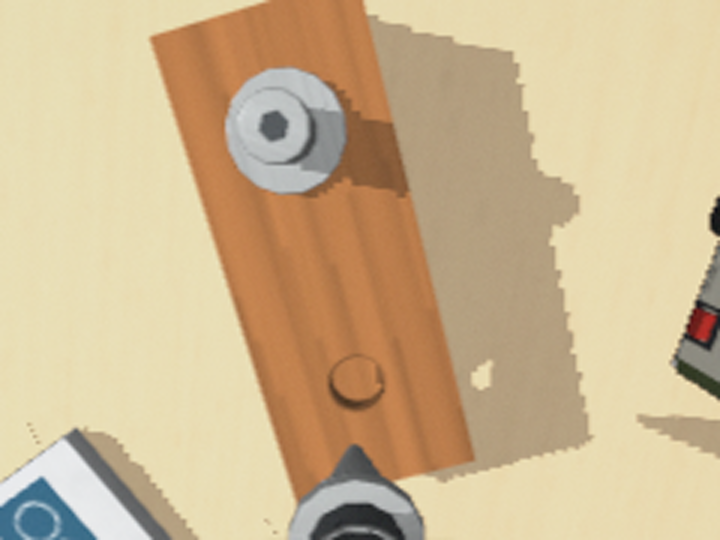

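The rack hole is at image (319,187), within 1.5 px of the prediction. The bolt's head top is at (291,101.7) and its flange at (295,103.7).

Call:
{"op": "jog_arm", "data": {"deltas": [[0, 0, 40, 0, 0, 0, 0], [0, 0, 65, 0, 0, 0, 0], [0, 0, 80, 0, 0, 0, 0], [0, 0, 95, 0, 0, 0, 0], [0, 0, 110, 0, 0, 0, 0], [0, 0, 120, 0, 0, 0, 0], [0, 0, 126, 0, 0, 0, 0], [0, 0, 127.5, 0, 0, 0, 0]]}}

```text
time_s: 9.55
position: [0.4804, -0.2337, 0.0943]
eef_rot: [[-0.129, 0.992, -0.001], [0.992, 0.129, 0.001], [0.001, -0.001, -1.0]]
force: [-1.2, 0.4, -1.8]
finger_gap: 0.0213
gripper_force: 82.3
```

```bash
python3 -c "
from h import *
to((.4805,-.2335,.0937),97.4)"
```

```text
t 9.55 pos [ 0.4804 -0.2337  0.0943] yaw 97.4 delta [0.2 0.2 0.6] rv [-0. -0. -0.] F [-1.2  0.4 -1.8] gap 0.0213
```

Call:
{"op": "jog_arm", "data": {"deltas": [[0, 0, 0.6, 0, 0, 0, 0], [0, 0, 0.6, 0, 0, 0, 1], [0, 0, 0.6, 0, 0, 0, 1], [0, 0, 0.6, 0, 0, 0, 1], [0, 0, 0.6, 0, 0, 0, 1], [0, 0, -40, 0, 0, 0, 1], [0, 0, -90, 0, 0, 0, 1], [0, 0, -130, 0, 0, 0, 1]]}}

```text
time_s: 10.35
position: [0.4808, -0.2341, 0.2276]
eef_rot: [[-0.129, 0.992, 0.002], [0.992, 0.129, -0.001], [-0.001, 0.002, -1.0]]
force: [1.0, -0.1, 0.1]
finger_gap: 0.0858
gripper_force: 0.0
```

```bash
python3 -c "
from h import *
w=cam('wrist')
hsv=cv2.cvtColor(w['color'],cv2.COLOR_RGB2HSV)
save(w,'w4.png',(200,60,440,240),3)
print(proj(w,(.4793,-.2337,.142)),proj(w,(.4454,-.1518,.112)),proj(w,(.4453,-.152,.072)))
to((.4454,-.1518,.081),97.5)"
```

```text
[317.96646216 206.28694142] [291.51980328 101.80444348] [295.20597014 103.69884993]
t 10.4 pos [ 0.4839 -0.2361  0.2361] yaw 97.4 delta [ 90.1 -29.  153.9] rv [ 0.6  0.6 -0.1] F [ 2.8 -0.6  5.4] gap 0.0854
```

View pics/w4.png

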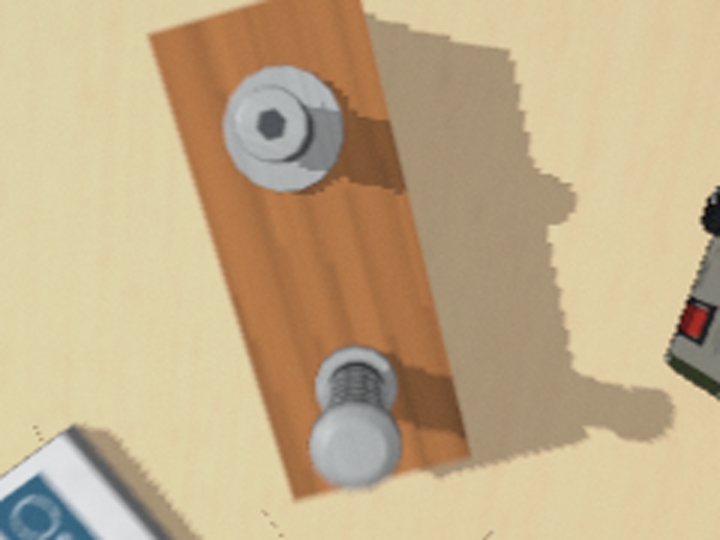

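The drift hangs properly in its hole, and the bolt is where expected. Next I move over the bolt.

Call:
{"op": "jog_arm", "data": {"deltas": [[45, -13, 0, 0, 0, 0, 1], [89, -26, 0, 0, 0, 0, 1], [89, -26, 30, 0, 0, 0, 1], [89, -26, 50, 0, 0, 0, 1], [89, -26, 60, 0, 0, 0, 1], [89, -26, 60, 0, 0, 0, 1], [89, -26, 60, 0, 0, 0, 1]]}}

```text
time_s: 11.1
position: [0.4437, -0.1494, 0.1655]
eef_rot: [[-0.128, 0.992, 0.001], [0.992, 0.128, -0.0], [-0.001, 0.001, -1.0]]
force: [-0.7, -0.5, -0.1]
finger_gap: 0.0858
gripper_force: 0.0
```

```bash
python3 -c "
from h import *
to((.4457,-.1518,.083),97.5)"
```

```text
t 11.1 pos [ 0.4437 -0.1494  0.1655] yaw 97.4 delta [-2.6  1.6 82.5] rv [ 0.   0.  -0.1] F [-0.7 -0.5 -0.1] gap 0.0858
```

Call:
{"op": "jog_arm", "data": {"deltas": [[-2.5, 2, 30, 0, 0, 0, 1], [-2.5, 2, 60, 0, 0, 0, 1], [-2.5, 2, 82, 0, 0, 0, 1], [-2.5, 2, 82, 0, 0, 0, 1], [-2.5, 2, 82, 0, 0, 0, 0], [-2.5, 2, 82, 0, 0, 0, 0], [-2.5, 2, 82, 0, 0, 0, 0], [-2.5, 2, 82, 0, 0, 0, 0]]}}

```text
time_s: 11.9
position: [0.4464, -0.1516, 0.0842]
eef_rot: [[-0.129, 0.992, 0.002], [0.992, 0.129, -0.001], [-0.001, 0.002, -1.0]]
force: [-1.3, 0.7, -0.1]
finger_gap: 0.028
gripper_force: 0.0
```

Call:
{"op": "jog_arm", "data": {"deltas": [[0, 0, 0, 0, 0, 0, 0], [0, 0, 0, 0, 0, 0, 0]]}}

```text
time_s: 12.1
position: [0.4463, -0.1516, 0.0841]
eef_rot: [[-0.129, 0.992, 0.002], [0.992, 0.129, -0.001], [-0.001, 0.001, -1.0]]
force: [-3.3, 0.4, 6.1]
finger_gap: 0.0183
gripper_force: 78.0
```

Call:
{"op": "jog_arm", "data": {"deltas": [[0, 0, -15, 0, 0, 0, 0], [0, 0, -40, 0, 0, 0, 0], [0, 0, -80, 0, 0, 0, 0], [0, 0, -120, 0, 0, 0, 0], [0, 0, -120, 0, 0, 0, 0]]}}

```text
time_s: 12.6
position: [0.4486, -0.1527, 0.2094]
eef_rot: [[-0.129, 0.992, 0.01], [0.992, 0.129, -0.005], [-0.007, 0.01, -1.0]]
force: [0.1, -0.0, -1.3]
finger_gap: 0.0186
gripper_force: 78.8
```

```bash
python3 -c "
from h import *
to((.5134,.1949,.2),97.5)
w=cam('wrist');save(w,'w5.png')"
```

```text
t 12.6 pos [ 0.4486 -0.1527  0.2094] yaw 97.4 delta [336.4 108.9   8.2] rv [ 0.5  0.4 -0.1] F [ 0.1 -0.  -1.3] gap 0.0186
```

View pics/w5.png

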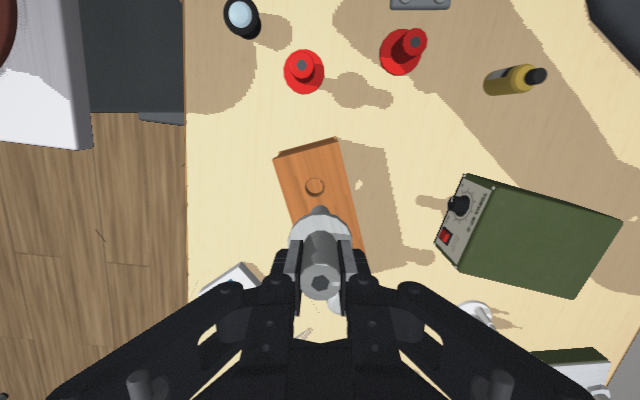

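The bolt is held upright, its rack hole at (314,187) is empty, and the red look-alikes at (303,70) and (402,50) are undisturbed. Now I carry it over the hole.

Call:
{"op": "jog_arm", "data": {"deltas": [[47, 15, 0, 0, 0, 0, 0], [94, 30, 0, 0, 0, 0, 0], [141, 46, 0, 0, 0, 0, 0], [188, 61, 0, 0, 0, 0, 0], [235, 76, 0, 0, 0, 0, 0], [282, 91, 0, 0, 0, 0, 0], [325, 105, 0, 0, 0, 0, 0], [338, 110, 0, 0, 0, 0, 0]]}}

```text
time_s: 13.45
position: [0.5097, 0.2016, 0.1999]
eef_rot: [[-0.133, 0.991, -0.004], [0.991, 0.133, 0.0], [0.001, -0.004, -1.0]]
force: [0.3, -0.5, -2.5]
finger_gap: 0.019
gripper_force: 78.8
```

Call:
{"op": "jog_arm", "data": {"deltas": [[0, 0, 20, 0, 0, 0, 0], [0, 0, 35, 0, 0, 0, 0], [0, 0, 35, 0, 0, 0, 0], [0, 0, 35, 0, 0, 0, 0]]}}

```text
time_s: 13.85
position: [0.5104, 0.1972, 0.1664]
eef_rot: [[-0.128, 0.992, -0.003], [0.992, 0.128, -0.001], [-0.0, -0.003, -1.0]]
force: [0.2, 0.1, -1.4]
finger_gap: 0.0188
gripper_force: 78.8
```

```bash
python3 -c "
from h import *
to((.5134,.1949,.145),97.5)"
```

```text
t 13.85 pos [0.5104 0.1972 0.1664] yaw 97.3 delta [-2.7  2.8 21.4] rv [-0.2  0.  -0.2] F [ 0.2  0.1 -1.4] gap 0.0188
```

Call:
{"op": "jog_arm", "data": {"deltas": [[-2.7, 2.8, 0, 0, 0, 0, 0], [-2.7, 2.8, 10, 0, 0, 0, 0], [-2.7, 2.8, 20, 0, 0, 0, 0], [-2.7, 2.8, 28, 0, 0, 0, 0], [-2.7, 2.8, 33, 0, 0, 0, 0], [-2.7, 2.8, 37, 0, 0, 0, 0], [-2.7, 2.8, 37, 0, 0, 0, 0]]}}

```text
time_s: 14.55
position: [0.5135, 0.1951, 0.1296]
eef_rot: [[-0.129, 0.992, -0.002], [0.992, 0.129, -0.002], [-0.002, -0.003, -1.0]]
force: [-2.1, -3.7, -3.8]
finger_gap: 0.0188
gripper_force: 78.9
```

Call:
{"op": "jog_arm", "data": {"deltas": [[-1, 0, 4, 0, 0, 0, 0], [-1, 0, 8, 0, 0, 0, 0], [-1, 0, 12, 0, 0, 0, 0], [-1, 0, 12, 0, 0, 0, 0]]}}

```text
time_s: 14.95
position: [0.5139, 0.1946, 0.1179]
eef_rot: [[-0.129, 0.992, -0.001], [0.992, 0.129, -0.001], [-0.0, -0.001, -1.0]]
force: [-1.8, -2.8, -3.3]
finger_gap: 0.0184
gripper_force: 79.1
```

Tip at about 48 mm, inside the bed hole with low forces. Continuing down.

Call:
{"op": "jog_arm", "data": {"deltas": [[-0.5, 0, 8, 0, 0, 0, 0], [-0.5, 0, 16, 0, 0, 0, 0], [-0.5, 0, 24, 0, 0, 0, 0], [-0.5, 0, 30, 0, 0, 0, 0], [-0.5, 0, 33, 0, 0, 0, 0], [-0.5, 0, 33, 0, 0, 0, 0]]}}

```text
time_s: 15.55
position: [0.5138, 0.1941, 0.0848]
eef_rot: [[-0.129, 0.992, -0.002], [0.992, 0.129, -0.001], [-0.0, -0.002, -1.0]]
force: [-2.6, -3.1, -3.2]
finger_gap: 0.0184
gripper_force: 78.9
```

Call:
{"op": "jog_arm", "data": {"deltas": [[0, 0, 1, 0, 0, 0, 0], [0, 0, 2.5, 0, 0, 0, 0], [0, 0, 2.5, 0, 0, 0, 0]]}}

```text
time_s: 15.85
position: [0.5139, 0.1941, 0.0833]
eef_rot: [[-0.129, 0.992, -0.002], [0.992, 0.129, -0.001], [-0.001, -0.002, -1.0]]
force: [-5.2, -5.2, 2.2]
finger_gap: 0.0187
gripper_force: 79.5
```

Call:
{"op": "jog_arm", "data": {"deltas": [[0, 0, 1, 0, 0, 0, 0], [0, 0, 1, 0, 0, 0, 0], [0, 0, 0, 0, 0, 0, 1], [0, 0, 0, 0, 0, 0, 1], [0, 0, 0, 0, 0, 0, 1], [0, 0, 0, 0, 0, 0, 1], [0, 0, -30, 0, 0, 0, 1], [0, 0, -75, 0, 0, 0, 1]]}}

```text
time_s: 16.65
position: [0.5122, 0.194, 0.1555]
eef_rot: [[-0.129, 0.992, -0.007], [0.992, 0.129, -0.001], [-0.0, -0.007, -1.0]]
force: [0.3, 0.2, 0.7]
finger_gap: 0.0851
gripper_force: 0.0
```

Call:
{"op": "jog_arm", "data": {"deltas": [[-40, 0, -10, 0, 0, 0, 1], [-85, 0, -10, 0, 0, 0, 1], [-115, 0, -10, 0, 0, 0, 1], [-115, 0, -10, 0, 0, 0, 1], [-115, 0, -10, 0, 0, 0, 1]]}}

```text
time_s: 17.15
position: [0.5295, 0.0801, 0.1683]
eef_rot: [[-0.127, 0.992, 0.0], [0.992, 0.127, 0.001], [0.001, 0.0, -1.0]]
force: [0.0, 0.1, 0.3]
finger_gap: 0.0855
gripper_force: 0.0
```

```bash
python3 -c "
from h import *
w=cam('wrist');save(w,'w6.png')
to((.526,.0980,.086),97.5)
g=cv2.cvtColor(w['color'],cv2.COLOR_RGB2GRAY)
for t in (.1125,): print('exp',[proj(w,(.5136-.131*y,.1945+.9914*y,t)).round(1) for y in (-.1,-.095,-.09)])
m=(g<45).astype(np.uint8)
n,l,st,c=cv2.connectedComponentsWithStats(m)
for i in range(1,n):
  if 60<st[i,4]<3000 and 250<c[i,0]<390: print(st[i],c[i].round(1),onz(w,*c[i],.1125))
print('bolt head exp',proj(w,(.5136,.1945,.111)))
cir=cv2.HoughCircles(cv2.medianBlur(g,3),cv2.HOUGH_GRADIENT,1,20,param1=80,param2=15,minRadius=7,maxRadius=24)
for q in cir[0]:
  if 270<q[0]<370 and q[1]<170: print('circle',q, onz(w,q[0],q[1],.071))
"
```

```text
t 17.2 pos [0.5293 0.0807 0.1682] yaw 97.4 delta [17.5 -1.1 82.2] rv [ 0.  -0.  -0.1] F [ 0.5 -0.2 -0.6] gap 0.0856
exp [array([318.7, 199.9]), array([318.6, 193.4]), array([318.6, 186.8])]
[303 179  29  28 786] [317.  192.7] [0.52479717 0.10072212 0.1125    ]
[287 252  14  16 112] [293.5 259.3] [0.5132091  0.04408608 0.1125    ]
[275 274  23  30 368] [287.6 287.1] [0.51095317 0.01826943 0.1125    ]
bolt head exp [318.11873633  49.68978568]
circle [318.5  66.5   9.6] [0.51413042 0.19074991 0.071     ]
circle [315.5  46.5  16.6] [0.51007657 0.20429762 0.071     ]
```

Call:
{"op": "jog_arm", "data": {"deltas": [[17, -1, 0, 0, 0, 0, 1], [17, -1, 30, 0, 0, 0, 1], [17, -1, 60, 0, 0, 0, 1], [17, -1, 82, 0, 0, 0, 1], [17, -1, 82, 0, 0, 0, 1], [17, -1, 82, 0, 0, 0, 0], [17, -1, 82, 0, 0, 0, 0], [17, -1, 82, 0, 0, 0, 0]], "squeeze": 40}}

```text
time_s: 18.0
position: [0.5274, 0.0973, 0.0882]
eef_rot: [[-0.129, 0.992, 0.003], [0.992, 0.129, 0.0], [-0.0, 0.003, -1.0]]
force: [1.2, -0.6, 0.4]
finger_gap: 0.0438
gripper_force: 0.0
```

Call:
{"op": "jog_arm", "data": {"deltas": [[0, 0, 0, 0, 0, 0, 0], [0, 0, 0, 0, 0, 0, 0]]}}

```text
time_s: 18.2
position: [0.5253, 0.0969, 0.0877]
eef_rot: [[-0.129, 0.992, -0.003], [0.992, 0.129, -0.001], [-0.0, -0.003, -1.0]]
force: [-7.9, -1.0, 9.8]
finger_gap: 0.0212
gripper_force: 40.7
```

Call:
{"op": "jog_arm", "data": {"deltas": [[4, 0, 0, 0, 0, 0, 0], [8, 0, 0, 0, 0, 0, 0], [13, 0, 0, 0, 0, 0, 0], [18, 0, 0, 0, 0, 0, 0], [23, 0, 0, 0, 0, 0, 0], [27, 0, 0, 0, 0, 0, 0], [30, 0, 0, 0, 0, 0, 0], [30, 0, 0, 0, 0, 0, 0]]}}

```text
time_s: 19.0
position: [0.5212, 0.1268, 0.0877]
eef_rot: [[-0.129, 0.992, -0.003], [0.992, 0.129, -0.001], [-0.0, -0.003, -1.0]]
force: [-9.0, -0.4, 9.2]
finger_gap: 0.0213
gripper_force: 40.7
```

Call:
{"op": "jog_arm", "data": {"deltas": [[2, 0, 0, 0, 0, 0, 0], [4, 0, 0, 0, 0, 0, 0], [6, 0, 0, 0, 0, 0, 0], [8, 0, 0, 0, 0, 0, 0], [8, 0, 0, 0, 0, 0, 0]]}}

```text
time_s: 19.5
position: [0.5206, 0.1314, 0.0878]
eef_rot: [[-0.129, 0.992, -0.003], [0.992, 0.129, -0.008], [-0.008, -0.004, -1.0]]
force: [-7.7, -14.7, 10.2]
finger_gap: 0.021
gripper_force: 40.8
```

Call:
{"op": "jog_arm", "data": {"deltas": [[2, 0, 0, 0, 0, 0, 0], [3, 0, 0, 0, 0, 0, 0], [3, 0, 0, 0, 0, 0, 0]]}}

```text
time_s: 19.8
position: [0.5205, 0.1314, 0.0878]
eef_rot: [[-0.13, 0.992, -0.003], [0.991, 0.13, -0.014], [-0.014, -0.004, -1.0]]
force: [-6.5, -23.8, 10.1]
finger_gap: 0.0209
gripper_force: 40.8
```

Call:
{"op": "jog_arm", "data": {"deltas": [[-6, 0, 0, 0, 0, 0, 0], [-6, 0, 0, 0, 0, 0, 1], [-6, 0, 0, 0, 0, 0, 1], [-6, 0, 0, 0, 0, 0, 1], [-6, 0, 0, 0, 0, 0, 1], [-6, 0, -30, 0, 0, 0, 1], [-6, 0, -70, 0, 0, 0, 1], [-6, 0, -110, 0, 0, 0, 1]]}}

```text
time_s: 20.6
position: [0.521, 0.1319, 0.1968]
eef_rot: [[-0.129, 0.992, -0.002], [0.992, 0.129, -0.0], [0.0, -0.002, -1.0]]
force: [0.8, 0.2, -0.5]
finger_gap: 0.0854
gripper_force: 0.0
```

Call:
{"op": "jog_arm", "data": {"deltas": [[-45, 0, -10, 0, 0, 0, 1], [-70, 0, -20, 0, 0, 0, 1], [-70, 0, -20, 0, 0, 0, 1], [-70, 0, -20, 0, 0, 0, 1]]}}

```text
time_s: 21.0
position: [0.5307, 0.0624, 0.2162]
eef_rot: [[-0.128, 0.992, 0.0], [0.992, 0.128, 0.001], [0.001, 0.0, -1.0]]
force: [-0.1, 0.5, -1.3]
finger_gap: 0.0852
gripper_force: 0.0
```

```bash
python3 -c "
from h import *
w=cam('wrist');g=cv2.cvtColor(w['color'],cv2.COLOR_RGB2GRAY)
to((.526,.0980,.086),97.5)
for y in (-.066,-.064,-.062):print(y,'top near/far rows',[proj(w,(.5136-.131*q,.1945+.9914*q,.1125)).round(1) for q in (y-.008,y+.008)])
m=(g<45).astype(np.uint8)
n,l,st,c=cv2.connectedComponentsWithStats(m)
for i in range(1,n):
  if 60<st[i,4]<3000 and 250<c[i,0]<390 and c[i,1]<240: print(st[i],c[i].round(1))
for z in (.111,.116,.125):print('bolt head edges',z,[proj(w,(.5136+s*.0104,.1945+s*.0014,z)).round(1) for s in(-1,1)])
r=int(proj(w,(.5136,.1945,.111))[1]);print(r);print(g[r-6:r+8:3,295:345:2])
"
```

```text
t 21.05 pos [0.5303 0.0628 0.2156] yaw 97.4 delta [ 35.3   0.4 129.7] rv [-0.1 -0.  -0.1] F [ 0.4 -0.3 -0.6] gap 0.0851
-0.066 top near/far rows [array([320.2, 134.9]), array([320.2, 115.4])]
-0.064 top near/far rows [array([320.2, 132.5]), array([320.2, 112.9])]
-0.062 top near/far rows [array([320.2, 130.1]), array([320.1, 110.4])]
[306 114  25  20 461] [318.1 123.7]
bolt head edges 0.111 [array([306.7,  38.1]), array([333.4,  38. ])]
bolt head edges 0.116 [array([306.4,  36.4]), array([333.7,  36.3])]
bolt head edges 0.125 [array([305.8,  33.1]), array([334.3,  33. ])]
38
[[194 187 186 182 191 186 194 199 201 197 201 200 192 189 196 193 194 183
  181 164 171 184 183 182 155]
 [186 193 191 145 192 193 206 200 201 203 150  88  88  90 157 197 192 190
  158 165 192 193 189 193 191]
 [187 193 191 148 141 143 190 199 200 199 111  90  92  89  89 177 195 195
  173 141 137 193 187 190 190]
 [186 192 191 151 135 144 126 190 189 192 103  92  94  89  95 194 198 197
  177 130 139 142 137 152 184]
 [186 191 189 154 130 145 108 139 144 145 142 100  98 134 185 195 196 193
  133 111 140 142 136 141 140]]
```

Call:
{"op": "jog_arm", "data": {"deltas": [[-50, -10, -20, 0, 0, 0, 1], [-100, -20, -40, 0, 0, 0, 1], [-150, -30, -50, 0, 0, 0, 1], [-200, -40, -50, 0, 0, 0, 1], [-250, -50, -50, 0, 0, 0, 1], [-300, -60, -50, 0, 0, 0, 1], [-350, -70, -50, 0, 0, 0, 1], [-350, -70, -50, 0, 0, 0, 1]]}}

```text
time_s: 21.85
position: [0.5056, -0.2964, 0.2648]
eef_rot: [[-0.126, 0.992, -0.002], [0.992, 0.126, 0.0], [0.001, -0.002, -1.0]]
force: [0.1, 0.4, -0.3]
finger_gap: 0.0853
gripper_force: 0.0
```

```bash
python3 -c "
from h import *
import pickle
a0=pickle.load(open('im0.pkl','rb'))[0]; a=cam('top'); save(a,'top1.png')
def blob(d,box,t):
  g=cv2.cvtColor(d['color'],cv2.COLOR_RGB2GRAY).astype(float);x0,y0,x1,y1=box
  wt=np.clip(t-g[y0:y1,x0:x1],0,None);Y,X=np.mgrid[y0:y1,x0:x1]
  return (wt*X).sum()/wt.sum(),(wt*Y).sum()/wt.sum()
p0=blob(a0,(260,197,275,212),60);print('grip0',p0)
p1=blob(a,(235,197,275,212),60);print('grip1',p1)
A=onz(a0,*p0,.1125);B=onz(a,*p1,.1125);print('travel diff',np.linalg.norm(A-B),B)
V=onz(a0,181.1,214.1,.077);print('pivot-grip',np.linalg.norm((A-V)[:2]),np.linalg.norm((B-V)[:2]))
for n,b in dict(white=(255,130,280,156),oil=(308,152,328,172),rack=(345,205,435,265),red=(305,204,337,262)).items():
  x0,y0,x1,y1=b;print(n,np.abs(a0['color'][y0:y1,x0:x1].astype(int)-a['color'][y0:y1,x0:x1]).mean().round(1))
to((.5,0,.2))
"
```

```text
grip0 (np.float64(266.8164383561644), np.float64(204.42849315068494))
grip1 (np.float64(260.33373349339735), np.float64(205.08715486194478))
travel diff 0.014559431442548542 [0.52333723 0.10833185 0.1125    ]
pivot-grip 0.20422582010082227 0.18966644092363047
white 19.2
oil 9.6
rack 12.0
red 29.6
t 21.9 pos [ 0.5056 -0.2967  0.2647] yaw 97.2 delta [295.   31.9  64.8] rv 0 F [-0.3 -1.3  0.6] gap 0.0857
```

```bash
python3 -c "
from h import *
import pickle
a0=pickle.load(open('im0.pkl','rb'))[0]; a=cam('top')
for d in (a0,a):
  g=cv2.cvtColor(d['color'],cv2.COLOR_RGB2GRAY);h=cv2.cvtColor(d['color'],cv2.COLOR_RGB2HSV)
  n,l,st,c=cv2.connectedComponentsWithStats((g[190:225,165:285]<55).astype(np.uint8))
  for i in range(1,n):
    if st[i,4]>15:
      q=c[i]+(165,190);print('dark',st[i,4],st[i,2:4],q.round(1),onz(d,*q,.1125).round(4))
  for nm,lo,hi,b in (('bluecap',(95,120,60),(125,255,255),(250,130,285,160)),('yellow',(15,90,40),(30,255,170),(305,148,332,175)),('red',(0,180,60),(6,255,255),(300,200,340,265))):
    x0,y0,x1,y1=b;m=cv2.inRange(h[y0:y1,x0:x1],lo,hi);ys,xs=np.nonzero(m);print(nm,len(xs),(xs.mean()+x0).round(1),(ys.mean()+y0).round(1))
"
```

```text
dark 59 [ 7 10] [266.9 204.3] [0.5256 0.0937 0.1125]
dark 44 [9 9] [181.9 213.5] [0.4994 0.2821 0.1125]
bluecap 38 265.2 140.1
yellow 100 317.8 161.8
red 240 319.3 231.9
dark 226 [12 22] [270.5 204.6] [0.5252 0.0857 0.1125]
dark 67 [ 9 10] [252.  206.1] [0.5204 0.1268 0.1125]
dark 22 [6 8] [182.9 212.6] [0.5015 0.2801 0.1125]
bluecap 33 265.2 140.5
yellow 101 317.9 161.7
red 198 319.3 231.6
```

```bash
python3 -c "
from bench import finish_job
print(finish_job())"
```

```text
the job is handed in; nothing more can be done
None
```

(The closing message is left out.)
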